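# Load the drilling jig and lock it

### The job

Load the drilling jig: with the fingertips, push the loose square tube that lies on the jig plate against the long fence and along it, under the drill-bush arm, until its end butts against the end stop. Then push the cam clamp's lever round as far as it goes, so that the tube is locked against fence and stop ready for drilling. Only push: never take the tube or the lever between the fingers, do not lift or tip the tube, and leave the tools lying around the jig where they are.

Things in the scene. Friction and masses are not known exactly. Their poses are not given: they have to be found in the camera images.
- jig: Drilling jig screwed to the bench: bare steel plate 220 (x) x 360 (y) x 12 mm carrying a steel fence, end stop, drill-bush arm and cam clamp. Origin: centre of the plate's underside, on the bench, z up. With the tube home, the tube's centre is at x = 45, y = 60, z = 27 mm in this frame and its length lies along this frame's y. The cam clamp faces the fence; open, it leaves the tube's lane free.
- fence_face (a point): Middle of the long fence's working face (jig x = 60, y = -15 mm, 23 mm above the bench). The face is upright, runs along the jig's y from y = -180 to +150 mm and looks to the jig's -x; the fence is 24 mm thick and its top is 34 mm above the bench.
- stop_face (a point): Point on the end stop's working face in the middle of the tube's lane (jig x = 45, y = 120 mm, 24 mm above the bench). The face is upright and looks to the jig's -y; the stop is a steel block 52 (x) x 22 (y) mm, its top 36 mm above the bench.
- drill_bush (a point): Top centre of the drill bush (jig x = 45, y = 82 mm, 69 mm above the bench). Its fixed arm, 28 mm wide (jig y = 68 to 96 mm), stands on the fence and bridges the tube's lane from jig x = 22 to 84 mm; the arm's underside is 46 mm above the bench, 4 mm above the tube.
- tube_centre (a point): Centre of the loose dark grey square steel tube, 30 x 120 x 30 mm, about 0.22 kg, lying flat on the jig plate (centre 27 mm above the bench). Its length is this frame's y axis, z is up. It starts on the right-hand (jig -y) half of the plate, off the fence and askew by up to about 0.35 rad.
- cam_lever (a joint): Angle (rad) of the cam clamp's lever about its upright pivot; it grows anticlockwise seen from above. 0 = open, the lever pointing 2.967 rad round from the jig's +x; 1.745 = locked at its end stop, pointing along the jig's -y. Starts at 0 to 0.4, stays where left (friction 0.12 N m); from about 1.5 the cam bites on the tube and the lever gets stiffer, about 5 N at the grip.
- cam_pivot (a point): Point on the cam lever's vertical pivot axis at the height of the lever's middle: jig x = 7, y = 60 mm, 56 mm above the bench. The cam below the lever is a dark steel disc of 18 mm radius set 6 mm off the pivot, 15 to 39 mm above the bench; the hub has 12 mm radius and ends at 69 mm.
- lever_grip (a point): Middle of the lever's round black grip, 80 mm from the pivot axis and 56 mm above the bench (44 mm above the plate). The grip is level, 17 mm thick and covers 48 to 110 mm from the pivot. This frame's x axis points outwards along the lever, z up; the lever closes towards this frame's +y, so it is pushed on its -y flank.
- caliper: Vernier caliper, 66 x 220 x 9 mm, lying on the bench to the right of the jig; origin under its centre. Leave alone.
- marker_pen: Paint marker pen, 134 x 16 mm, lying on the bench in front of the jig to the left; origin under its centre. Leave alone.
- tape_measure: Pocket tape measure, 34 x 84 x 60 mm, standing on the bench to the left of the jig; origin under its centre. Leave alone.

How it is judged:
By the outcome, as a careful person would: the job done as asked, in the order asked, and still so for the second after the job is handed in, with the robot touching nothing.
It also fails if it takes over 54 s, if anything falls off the work surface, if the arm or the gripper's body presses on something with over 40 N, if the wrist force passes 120 N, or if a joint passes its speed limit or range.

### The arm

A 6-joint arm with a two-finger parallel gripper is mounted at the origin on a cart in front of the work surface, level with it; the furniture and walls round the work are solid. World frame = base frame: x ahead of the robot, y to its left, z up, the work surface at z = 0. Lengths are in mm, angles in rad, forces in N, time in s.
With the tool pointing down it reaches from about 425 to 1125 mm from the base axis. Payload 14.9 kg.
Tool frame: the origin (TCP) lies at the centre of the arm's flange, where the gripper is bolted on; the fingertips stand 191 mm ahead of it and the grasp point (between the pads) lies ctrl.hold_point_z ahead of it (ctrl.hold_point_z is the distance from the TCP to the grasp point, in mm); z points along the fingers, y is the line along which they close (so a half turn about z gives the same grasp; the last joint's range is limited). The gripper opens to 91 mm and grips with 3 to 60 N. Pads are 32 mm wide; open, the fingers measure 118 mm over their backs; the gripper's body (76 mm by 178 mm) begins 60 mm behind the grasp point.
Start: joints at [-1.353, 0.379, 1.734, -0, 1.028, -0.033], TCP at [173.72, -678.116, 404.732] pointing down, gripper open.
Joint ranges: [-2.77, 2.77], [-0.74, 2.19], [0, 2.66], [-1.06, 4.2], [0.31, 2.87], [-3.08, 3.08]. Speed limits (rad/s): [1.89, 1.89, 2.39, 3.14, 3.14, 3.14].

### API

Orientations are given as a unit quaternion [w, x, y, z].
In Python, from workcell import ctrl gives the robot as it stands.
- The arm moves only by the tool send_rows, never from a script. Its argument "targets" is a list of rows, each a list of 3 entries, a list of its own where there are three numbers: the shift along the tool's x, y, z in cm, then the turn about the tool's z in rad, then the closure, from -1 (fully open) to 1 (shut), so that 0 is half open. In form: [[[x, y, z], yaw, claw], ...]. A call has 1 to 8 rows; each row shifts and turns the commanded pose from where the row before left it, along the tool's axes as they then stand; what a row does not reach is not made up. A row lasts 1/10 s, in which the tool goes at most 50 mm and 8.59 degrees, less where a joint would pass 70% of its speed; a pose out of reach is approached as far as the arm can. A call is refused whole if a number of a shift passes 5 or a number of a turn 0.15, either way. A call with a gripper value outside its range is refused whole. The fingers move at their own pace and stop on an object; "squeeze" is the grip in N (left out, the last holds). Time passes only in rows, so rows that do not move let the fingers close. It gives the time, the measured TCP pose, the force, the opening and the grip force at its end, in the units of the state.
- ctrl.state(): the state, without advancing time (a new reading comes with each control period).
- ctrl.snapshot(name): name is "scene" or "top" or "wrist"; returns a dict with "pixels" (420x560x3 uint8, red, green, blue), "vfov" (degrees; the focal length in pixels is half the picture's height over the tangent of half this angle, whatever the lens; pixels are square), "cx", "cy" (the principal point, pixels), "pose" (4x4, takes a point from camera to world coordinates). Camera axes: x right, y down, z forward; pixel columns grow to the right and rows downward; lengths in mm; the calibration is good to about 2 mm. A picture is of the moment at which its call begins. There is no depth.
- ctrl.job_done(): hands the job in; it is judged then, once.
Trained networks look in the newest picture that a camera, given by its name, has taken for a name from the list of things; names that differ only in an ending like _2 or _b are one class to them, and where a whole thing is asked for, a point or a joint stands for the part that bears it (a point fixed in the world has none). Each returns a list of dicts, best first, with "p" (0 to 1); they miss things now and then, are a little off and sometimes report something else, mostly with a low value. They report only what shows in the picture. A call takes as long as a camera call.
- ctrl.find_in(query, camera): "point" ([x, y, z] in mm, in world coordinates, good to about 4 mm: the middle of the surface that is visible of it).
- ctrl.tip_of(query, camera): "point" ([x, y, z] in mm, in world coordinates, good to about 4 mm: a listed point, or the origin of a listed thing).
The state is a dict: "t": time; "joint_pos": joint angles; "qd": joint speeds; "joint_efforts": joint torques, N m; "eef_pos": TCP position; "tcp_rot": TCP orientation; "force": force on the tool from outside, world axes, zero at the start; "moment": the same for the moment, N m; "width": finger opening in mm; "finger_force": force on a finger pad.
Only numpy, scipy, OpenCV 4.12 (cv2) and the standard library are available. Lean on these libraries where they do the work, as an engineer would, in place of code of your own. Each camera call takes 0.05 s, during which the arm holds its last target. There are 200 camera calls.

## Working session

There is one attempt and no reset: what is moved stays moved. The work goes in short steps, Python scripts to look and compute and a tool call to move; the robot and the scene stay as the last step left them, time stands still between calls to the robot, and variables do not carry over. Pictures are saved under pics/ and viewed, at most 12 in all, crops included, and the job is handed in when it is done.

Besides the shell and the picture viewer there is one more tool, called as a command line: name --argument value ..., lists and objects as JSON in quotes. send_rows: Moves the arm, as the interface text tells. Its arguments: {"type":"object","properties":{"targets":{"type":"array"},"squeeze":{"type":"number"}},"required":["targets"]}

```bash
mkdir -p pics; ls; python3 - <<'E'
from workcell import ctrl
import cv2
s=ctrl.state(); print(s, ctrl.hold_point_z)
for c in ("scene","top"):
    d=ctrl.snapshot(c); cv2.imwrite(f"pics/{c}0.png",d["pixels"][:,:,::-1]); print(c,d["vfov"],d["cx"],d["cy"],d["pose"])
    for n in ["jig","fence_face","stop_face","drill_bush","tube_centre","cam_pivot","lever_grip","caliper","marker_pen","tape_measure"]:
        r=ctrl.tip_of(n,c); print(n,[( [round(float(v)) for v in q["point"]],round(q["p"],2)) for q in r[:2]])
E
```

```text
pics
{'t': 0.0, 'joint_pos': array([-1.35330483e+00,  3.79418544e-01,  1.73477339e+00,  2.71408119e-06,
        1.02852723e+00, -3.33179191e-02]), 'qd': array([-0.00045873,  0.00055628,  0.00193045, -0.00035968, -0.00112907,
       -0.00029174]), 'joint_efforts': array([-6.45176478e-04, -7.63722682e+01, -4.34369338e+01,  6.50332519e-02,
        4.24209761e-02, -6.35642391e-05]), 'eef_pos': array([ 173.67383411, -677.92010641,  404.08482292]), 'tcp_rot': array([-5.60976016e-04,  9.92147059e-01,  1.25075560e-01, -5.06380900e-05]), 'force': array([ 0.08067649, -0.96657509,  0.39540442]), 'moment': array([ 0.0151898 ,  0.00808432, -0.01201725]), 'finger_force': 0.0, 'width': 91.12516232122346} 172.0
scene 51.18656949422882 283.8059363041775 210.94471655659174 [[-7.31279047e-01 -3.16119719e-01  6.04399933e-01 -2.65905987e+02]
 [-6.81959732e-01  3.22334290e-01 -6.56529916e-01  8.30629443e+02]
 [ 1.27232293e-02 -8.92282987e-01 -4.51297231e-01  6.44230604e+02]
 [ 0.00000000e+00  0.00000000e+00  0.00000000e+00  1.00000000e+00]]
jig [([554, 7, -2], 0.83), ([478, -329, -1], 0.26)]
fence_face [(
[... 304 characters left out ...]
4], 0.58)]
tape_measure []
top 43.380624052439984 278.0797297923671 210.96257917374152 [[-2.35015637e-03 -9.94578257e-01  1.03964265e-01  3.16117487e+02]
 [-9.99988880e-01  2.76248381e-03  3.82223733e-03  6.62889803e+00]
 [-4.08871374e-03 -1.03954126e-01 -9.94573689e-01  1.41743856e+03]
 [ 0.00000000e+00  0.00000000e+00  0.00000000e+00  1.00000000e+00]]
jig [([552, 7, 0], 0.75)]
fence_face [([606, -18, 21], 0.84)]
stop_face [([621, 122, 25], 0.8), ([613, 81, 66], 0.49)]
drill_bush [([615, 82, 67], 0.97)]
tube_centre []
cam_pivot [([570, 66, 53], 0.95)]
lever_grip [([492, 68, 56], 0.79)]
caliper [([477, -330, -1], 0.59)]
marker_pen [([325, 191, 1], 0.54)]
tape_measure [([530, 351, -3], 0.98)]
```

View pics/top0.png

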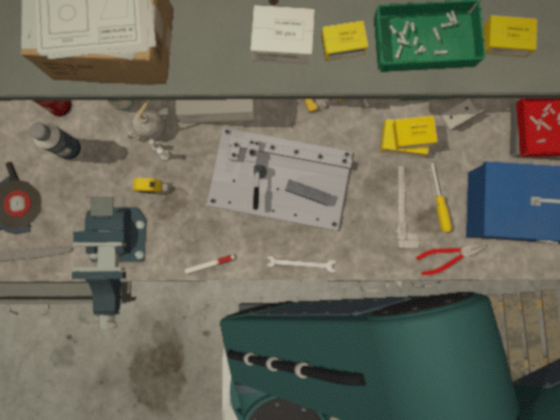

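View pics/scene0.png

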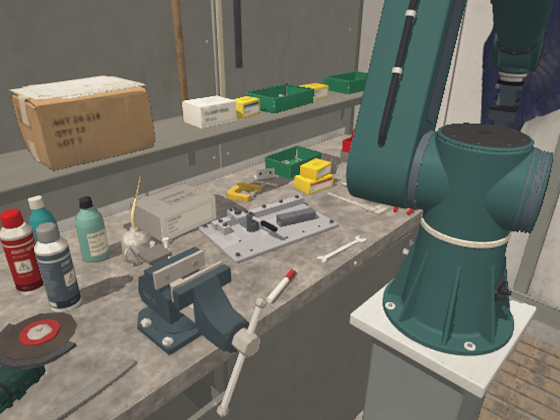

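The top view shows the jig plate at about (282,178), with the fence on the far side. The tube lies near (311,191), askew, and the lever grip near (256,187). I'll fit the jig pose and look at a magnified crop.

```bash
cat > h.py <<'E'
import numpy as np, cv2
from workcell import ctrl
def ray(d,u,v,z):
    f=d["pixels"].shape[0]/2/np.tan(np.radians(d["vfov"])/2); P=np.array(d["pose"])
    r=P[:3,:3]@np.array([(u-d["cx"])/f,(v-d["cy"])/f,1]); return P[:3,3]+r*(z-P[2,3])/r[2]
def proj(d,p):
    f=d["pixels"].shape[0]/2/np.tan(np.radians(d["vfov"])/2); P=np.array(d["pose"])
    c=P[:3,:3].T@(np.array(p)-P[:3,3]); return d["cx"]+f*c[0]/c[2], d["cy"]+f*c[1]/c[2]
def fit(J,W):
    J,W=np.array(J,float),np.array(W,float); a,b=J-J.mean(0),W-W.mean(0)
    th=np.arctan2((a[:,0]*b[:,1]-a[:,1]*b[:,0]).sum(),(a*b).sum()); R=np.array([[np.cos(th),-np.sin(th)],[np.sin(th),np.cos(th)]])
    return th,R,W.mean(0)-R@J.mean(0)
E
python3 - <<'E'
from h import *
J=[(0,0),(0,0),(60,-15),(60,-15),(45,120),(45,82),(7,60),(7,60)]
W=[(554,7),(552,7),(605,-14),(606,-18),(621,122),(615,82),(574,65),(570,66)]
th,R,t=fit(J,W); print(th,t,[np.round(R@j+t-w) for j,w in zip(np.array(J),np.array(W))])
d=ctrl.snapshot("top")
k=5;x0,y0=200,120
im=cv2.resize(d["pixels"][y0:y0+115,x0:x0+160,::-1],None,fx=k,fy=k,interpolation=cv2.INTER_CUBIC)
for j in [(-110,-180),(110,-180),(110,180),(-110,180)]:
    u,v=proj(d,[*(R@np.array(j)+t),12]); cv2.circle(im,(int((u-x0+.5)*k),int((v-y0+.5)*k)),4,(0,0,255),1)
cv2.imwrite("pics/crop.png",im)
E
```

```text
-0.20169043911337878 [552.3806872    9.47400121] [array([-2.,  2.]), array([0., 2.]), array([ 3., -3.]), array([2., 1.]), array([-0., -4.]), array([-2., -1.]), array([-3.,  2.]), array([1., 1.])]
```

View pics/crop.png

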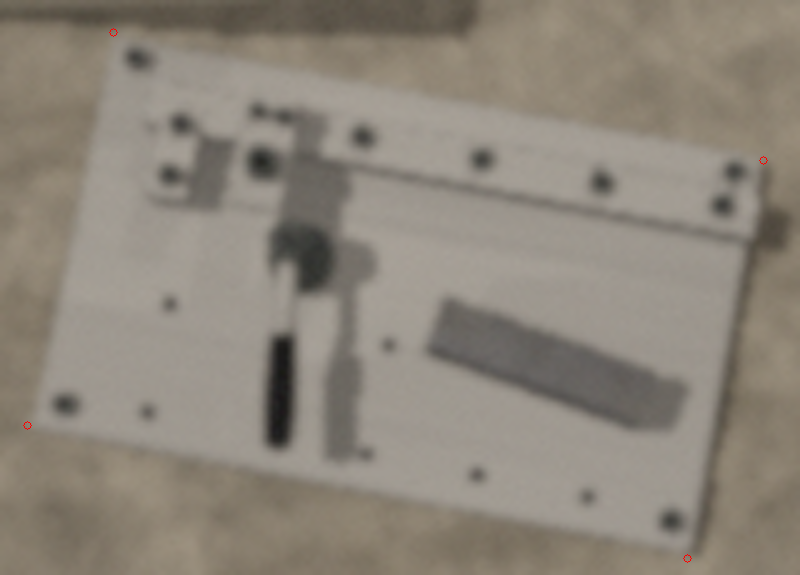

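```bash
python3 - <<'E'
from h import *
d=ctrl.snapshot("top")
g=lambda u,v,z: ray(d,200+u/5-.5,120+v/5-.5,z)[:2]
J=[(110,180),(110,-180),(-110,-180),(-110,180),(60,-15),(45,82),(7,60)]
W=[g(117,40,12),g(762,162,12),g(693,550,12),g(38,424,12),(605,-16),(615,82),(572,65)]
th,R,t=fit(J,W); print(th,t,[np.round(R@j+t-w,1) for j,w in zip(np.array(J),np.array(W))])
a,b=g(428,350,42),g(640,430,42); c=g(443,298,42); m=(b+c)/2
print("tube ctr",m,np.linalg.norm(a-b),np.linalg.norm(a-c),"jig",R.T@(m-t), "ends jig",R.T@(a-t),R.T@(b-t),R.T@(c-t))
v=R.T@(a-b); print("tube ang in jig", np.arctan2(-v[0],v[1]))
p=R@np.array([7,60])+t; gr=g(279,390,56); q=R.T@(gr-p); print("grip",gr,np.linalg.norm(q),np.arctan2(q[1],q[0])-2.967)
E
```

```text
-0.19328192500127936 [552.46402049   7.99190642] [array([3.1, 1.8]), array([ 2.6, -1.6]), array([-3. ,  0.3]), array([-2.4,  3.4]), array([ 3.5, -2.3]), array([-2.6, -2.2]), array([-1.1,  0.5])]
tube ctr [509.09605091 -66.17761589] 118.89762865890101 28.79243731579754 jig [-28.31388366 -81.11857258] ends jig [-32.3716173 -21.2911634] [ -52.9355332  -138.39697651] [ -3.69223413 -23.84016864]
tube ang in jig -0.17382889743909286
grip [493.7899081   71.00828627] 77.26306598650731 -5.986273455572881
```

send_rows --targets '[[[0, 0, 0], 0.148, -0.3], [[0, 0, 0], 0.148, -0.3], [[0, 0, 0], 0.148, -0.3], [[0.2, -5, 0], 0, -0.3], [[0.2, -5, 0], 0, -0.3], [[0.2, -5, 0], 0, -0.3], [[0.2, -5, 0], 0, -0.3], [[0, -5, 0], 0, -0.3]]'

```text
t: 2.0
eef_pos: [229.7, -432.6, 404.7]
tcp_rot: [0.0, 0.995, -0.097, 0.0]
force: [0.9, -0.6, 0.2]
width: 59.0
finger_force: 0.0
```

send_rows --targets '[[[3, -4.5, 0], 0, -0.3], [[3, -4.5, 0], 0, -0.3], [[3, -4.5, 0], 0, -0.3], [[3, -4.5, 0], 0, -0.3], [[3, -4.5, 0], 0, -0.3], [[2, -4.5, 0], 0, -0.3]]'

```text
t: 2.6
eef_pos: [435.3, -215.0, 405.2]
tcp_rot: [0.0, 0.995, -0.096, 0.001]
force: [-0.2, -0.5, -0.6]
width: 59.2
finger_force: 0.0
```

send_rows --targets '[[[-0.3, -4, 0], 0, -0.3], [[-0.3, -4, 0], 0, -0.3], [[-0.3, -4, 0], 0, -0.3], [[-0.3, -4, 0], 0, -0.3], [[0, 0, 0], 0, -0.3]]'

```text
t: 3.1
eef_pos: [452.9, -54.1, 404.9]
tcp_rot: [-0.0, 0.996, -0.095, 0.0]
force: [-0.2, -0.4, 0.2]
width: 58.9
finger_force: 0.0
```

```bash
python3 - <<'E'
from h import *
print(ctrl.state()["eef_pos"])
d=ctrl.snapshot("wrist"); im=d["pixels"][:,:,::-1].copy()
th=-.193; R=np.array([[np.cos(th),-np.sin(th)],[np.sin(th),np.cos(th)]]); t=np.array([552.5,8])
w=lambda x,y,z:[*(R@np.array([x,y])+t),z]
mk=lambda p:cv2.circle(im,tuple(int(round(v)) for v in proj(d,p)),4,(0,0,255),1)
for y in (-180,-15,50): mk(w(60,y,34))
mk(w(-110,-180,12)); mk(w(-28,-81,42)); mk(w(-110,180,12))
cv2.imwrite("pics/w0.png",im)
for n in ["jig","fence_face","stop_face","drill_bush","tube_centre","cam_pivot","lever_grip"]:
    for q in ctrl.tip_of(n,"wrist")[:1]: print(n,np.round(q["point"]),round(q["p"],2),"jig",np.round(R.T@(np.array(q["point"])[:2]-t)))
E
```

```text
[452.88085672 -54.14006603 404.90564775]
jig [556.   8.   0.] 0.9 jig [3. 1.]
fence_face [609. -20.  23.] 0.57 jig [ 61. -16.]
stop_face [617. 120.  22.] 0.57 jig [ 42. 122.]
drill_bush [611.  76.  66.] 0.76 jig [44. 78.]
tube_centre [513. -65.  26.] 0.81 jig [-25. -79.]
cam_pivot [576.  64.  57.] 0.57 jig [13. 60.]
lever_grip [495.  68.  55.] 0.68 jig [-68.  48.]
```

View pics/w0.png

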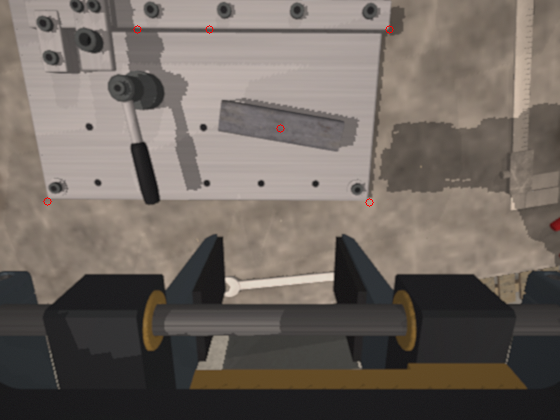

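The wrist view confirms the fit: the fence edge is at row 30, the tube's centre at (280,128) and the lever grip at (146,172). I'll descend in front of the tube.

send_rows --targets '[[[0, 0, 4], 0, -0.3], [[0, 0, 4], 0, -0.3], [[0, 0, 4], 0, -0.3], [[0, 0, 4], 0, -0.3], [[0, 0, 2], 0, -0.3], [[0, 0, 1.2], 0, -0.3], [[0, 0, 0], 0, -0.3]]'

```text
t: 4.2
eef_pos: [452.5, -57.6, 211.8]
tcp_rot: [-0.0, 0.995, -0.097, -0.001]
force: [0.6, -0.0, -0.3]
width: 59.0
finger_force: 0.0
```

send_rows --targets '[[[1, 0, 0], 0, -0.3], [[1, 0, 0], 0, -0.3], [[1, 0, 0], 0, -0.3], [[1, 0, 0], 0, -0.3], [[0.5, 0, 0], 0, -0.3], [[0, 0, 0], 0, -0.3]]'

```text
t: 4.8
eef_pos: [497.8, -66.1, 212.9]
tcp_rot: [0.0, 0.995, -0.096, 0.001]
force: [0.9, -0.1, -0.2]
width: 59.1
finger_force: 0.0
```

send_rows --targets '[[[1, 0, 0], 0, -0.3], [[1, 0, 0], 0, -0.3], [[1, 0, 0], 0, -0.3], [[1, 0, 0], 0, -0.3], [[0.6, 0, 0], 0, -0.3], [[0, 0, 0], 0, -0.3]]'

```text
t: 5.4
eef_pos: [543.0, -75.0, 212.8]
tcp_rot: [0.0, 0.995, -0.096, 0.0]
force: [-0.4, -0.4, -0.4]
width: 59.2
finger_force: 0.0
```

```bash
python3 - <<'E'
from h import *
s=ctrl.state(); print(s["eef_pos"],s["force"])
th=-.193; R=np.array([[np.cos(th),-np.sin(th)],[np.sin(th),np.cos(th)]]); t=np.array([552.5,8])
d=ctrl.snapshot("wrist"); im=d["pixels"][:,:,::-1].copy()
cv2.imwrite("pics/w1.png",im)
for n in ["fence_face","tube_centre"]:
  for c in ("wrist","scene"):
    if c=="scene": ctrl.snapshot(c)
    for q in ctrl.tip_of(n,c)[:1]: print(n,c,np.round(q["point"]),round(q["p"],2),"jig",np.round(R.T@(np.array(q["point"])[:2]-t)))
E
```

```text
[543.03249816 -74.96897219 212.82515304] [-0.43687349 -0.3664899  -0.38546211]
fence_face wrist [608. -18.  23.] 0.82 jig [ 60. -15.]
fence_face scene [609. -16.  23.] 0.8 jig [ 60. -12.]
tube_centre wrist [574. -79.  26.] 0.69 jig [ 38. -81.]
tube_centre scene [576. -77.  23.] 0.71 jig [ 39. -79.]
```

View pics/w1.png

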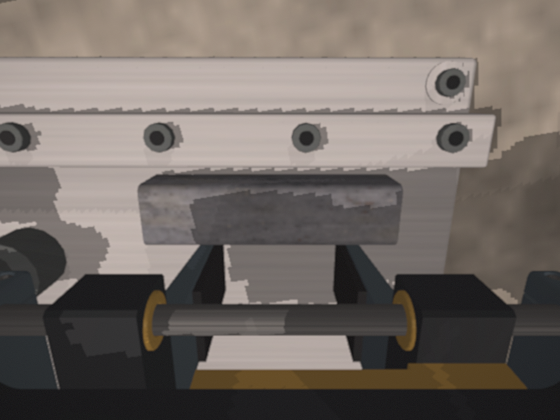

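The wrist view shows the tube spanning (140–400, 177–243), square to the fence, with a gap of about 7 mm. I'll finish the sideways push.

send_rows --targets '[[[0.4, 0, 0], 0, -0.3], [[0.2, 0, 0], 0, -0.3], [[0.1, 0, 0], 0, -0.3], [[0, 0, 0], 0, -0.3]]'

```text
t: 6.15
eef_pos: [549.1, -76.1, 212.7]
tcp_rot: [0.0, 0.995, -0.096, 0.0]
force: [0.8, 0.4, -0.2]
width: 59.3
finger_force: 0.0
```

send_rows --targets '[[[0.1, 0, 0], 0, -0.3], [[0.05, 0, 0], 0, -0.3], [[0, 0, 0], 0, -0.3]]'

```text
t: 6.45
eef_pos: [550.5, -76.4, 212.7]
tcp_rot: [-0.0, 0.995, -0.096, 0.0]
force: [-1.4, -0.0, -0.6]
width: 59.8
finger_force: 0.5
```

send_rows --targets '[[[0.1, 0, 0], 0, -0.3], [[0, 0, 0], 0, -0.3]]'

```text
t: 6.65
eef_pos: [550.9, -76.5, 212.6]
tcp_rot: [-0.0, 0.995, -0.097, -0.001]
force: [-4.8, 2.1, 3.7]
width: 59.3
finger_force: 2.8
```

send_rows --targets '[[[0.1, 0, 0], 0, -0.3], [[0, 0, 0], 0, -0.3]]'

```text
t: 6.85
eef_pos: [551.3, -76.6, 212.3]
tcp_rot: [-0.0, 0.995, -0.097, -0.002]
force: [-11.6, 2.5, 6.6]
width: 58.9
finger_force: 5.2
```

send_rows --targets '[[[-1, 0, 0], 0, -0.3], [[-1, 0, 0], 0, 1], [[0, 0, -3], 0, 1], [[0, 2, -3], 0, 1], [[1.4, 3, 0], 0, 1], [[2, 3.5, 0], 0, 1], [[1.3, 0, 0], 0, 1], [[0, 0, 0], 0, 1]]'

```text
t: 7.65
eef_pos: [563.2, -166.0, 272.9]
tcp_rot: [0.0, 0.995, -0.097, 0.001]
force: [0.0, -0.0, 0.6]
width: 6.2
finger_force: 0.0
```

```bash
python3 - <<'E'
from h import *
s=ctrl.state()
th=-.193; R=np.array([[np.cos(th),-np.sin(th)],[np.sin(th),np.cos(th)]]); t=np.array([552.5,8])
print(s["eef_pos"],s["force"],s["width"],R.T@(s["eef_pos"][:2]-t))
d=ctrl.snapshot("wrist"); im=d["pixels"][:,:,::-1].copy()
cv2.imwrite("pics/w2.png",im)
for n in ["fence_face","tube_centre"]:
    for q in ctrl.tip_of(n,"wrist")[:1]: print(n,np.round(q["point"]),round(q["p"],2),"jig",np.round(R.T@(np.array(q["point"])[:2]-t)))
E
```

```text
[ 563.21806389 -165.97131673  272.93114438] [ 0.04393551 -0.04348384  0.63030185] 6.214401454500909 [  43.8874679  -168.68546499]
fence_face [610. -20.  20.] 0.64 jig [ 61. -16.]
tube_centre [580. -76.  29.] 0.91 jig [ 44. -77.]
```

View pics/w2.png

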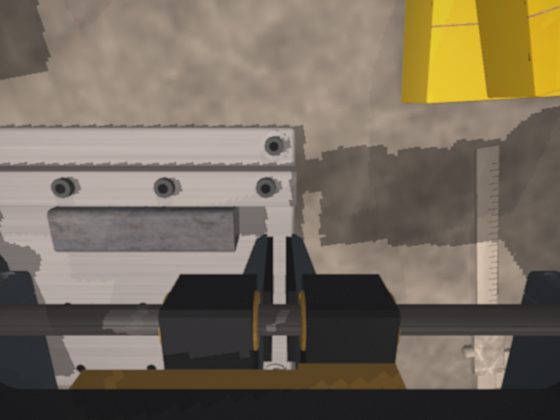

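The tube lies flush on the fence, spanning (48–238, 207–250), with the fingers beyond its end. I'll descend and push along the fence.

send_rows --targets '[[[-0.2, 0, 0], 0, 1], [[0, 0, 2], 0, 1], [[0, 0, 2], 0, 1], [[0, 0, 1.5], 0, 1], [[0, 0, 0.5], 0, 1], [[0, 0, 0], 0, 1]]'

```text
t: 8.4
eef_pos: [560.4, -164.7, 212.2]
tcp_rot: [-0.0, 0.995, -0.096, -0.001]
force: [0.0, 0.2, 0.7]
width: 0.1
finger_force: 0.0
```

send_rows --targets '[[[0, -1, 0], 0, 1], [[0, -1, 0], 0, 1], [[0, -0.8, 0], 0, 1], [[0, -0.8, 0], 0, 1], [[0, -0.8, 0], 0, 1], [[0, -0.8, 0], 0, 1], [[0, -0.8, 0], 0, 1], [[0, 0, 0], 0, 1]]'

```text
t: 9.2
eef_pos: [572.2, -105.1, 212.6]
tcp_rot: [-0.0, 0.995, -0.096, -0.0]
force: [-0.4, -0.2, 0.4]
width: 0.6
finger_force: 0.0
```

send_rows --targets '[[[0, -0.9, 0], 0, 1], [[0, -0.9, 0], 0, 1], [[0, -0.9, 0], 0, 1], [[0, -0.9, 0], 0, 1], [[0, -0.9, 0], 0, 1], [[0, -0.9, 0], 0, 1], [[0, -0.9, 0], 0, 1], [[0, 0, 0], 0, 1]]'

```text
t: 10.0
eef_pos: [584.4, -43.2, 212.8]
tcp_rot: [-0.0, 0.995, -0.096, 0.0]
force: [-0.9, -0.3, -0.4]
width: 0.3
finger_force: 0.0
```

```bash
python3 - <<'E'
from h import *
s=ctrl.state()
th=-.193; R=np.array([[np.cos(th),-np.sin(th)],[np.sin(th),np.cos(th)]]); t=np.array([552.5,8])
print(s["eef_pos"],s["force"],s["width"],R.T@(s["eef_pos"][:2]-t))
d=ctrl.snapshot("wrist"); im=d["pixels"][:,:,::-1].copy()
cv2.imwrite("pics/w3.png",im)
E
```

```text
[584.43172056 -43.20841246 212.77341727] [-0.94103846 -0.33805484 -0.40779285] 0.27877012102585125 [ 41.16083305 -44.13300473]
```

View pics/w3.png

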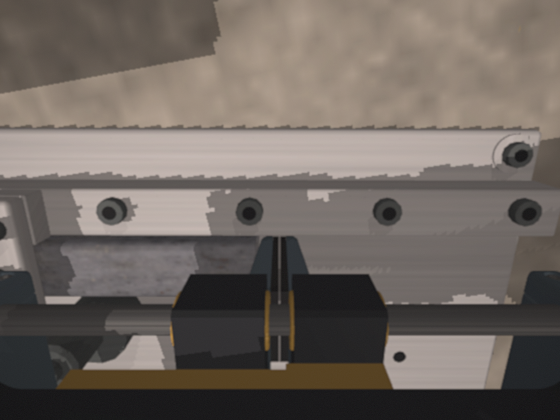

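The tube is still parallel to the fence and passing the cam, with its end at about (262,237). About 30 mm remain.

send_rows --targets '[[[0, -0.8, 0], 0, 1], [[0, -0.8, 0], 0, 1], [[0, -0.6, 0], 0, 1], [[0, -0.3, 0], 0, 1], [[0, -0.2, 0], 0, 1], [[0, 0, 0], 0, 1]]'

```text
t: 10.65
eef_pos: [589.5, -17.6, 212.8]
tcp_rot: [-0.0, 0.995, -0.096, 0.0]
force: [0.3, -0.4, 0.4]
width: 0.6
finger_force: 0.0
```

send_rows --targets '[[[0, -0.1, 0], 0, 1], [[0, -0.1, 0], 0, 1], [[0, -0.1, 0], 0, 1], [[0, 0, 0], 0, 1]]'

```text
t: 11.05
eef_pos: [590.0, -14.8, 212.7]
tcp_rot: [-0.0, 0.995, -0.096, -0.0]
force: [0.6, -0.8, -0.2]
width: 0.3
finger_force: 0.4
```

send_rows --targets '[[[0, -0.1, 0], 0, 1], [[0, -0.1, 0], 0, 1], [[0, 0, 0], 0, 1]]'

```text
t: 11.35
eef_pos: [590.4, -12.8, 212.7]
tcp_rot: [-0.0, 0.995, -0.096, 0.0]
force: [-0.2, -0.3, 1.5]
width: 0.6
finger_force: 0.3
```

send_rows --targets '[[[0, -0.1, 0], 0, 1], [[0, 0, 0], 0, 1]]'

```text
t: 11.55
eef_pos: [590.6, -11.8, 212.7]
tcp_rot: [-0.0, 0.995, -0.096, 0.0]
force: [-0.5, -0.3, 0.6]
width: 0.5
finger_force: 0.3
```

send_rows --targets '[[[0, -0.1, 0], 0, 1], [[0, 0, 0], 0, 1]]'

```text
t: 11.75
eef_pos: [590.8, -10.8, 212.7]
tcp_rot: [-0.0, 0.995, -0.096, 0.0]
force: [-0.3, -0.8, -0.1]
width: 0.4
finger_force: 0.3
```

send_rows --targets '[[[0, -0.1, 0], 0, 1], [[0, 0, 0], 0, 1]]'

```text
t: 11.95
eef_pos: [590.9, -9.9, 212.7]
tcp_rot: [0.0, 0.995, -0.096, -0.0]
force: [-0.5, -2.9, 0.9]
width: 0.2
finger_force: 1.2
```

send_rows --targets '[[[0, -0.1, 0], 0, 1], [[0, 0, 0], 0, 1]]'

```text
t: 12.15
eef_pos: [591.0, -9.5, 212.7]
tcp_rot: [0.0, 0.995, -0.096, -0.0]
force: [-2.2, -12.0, 2.6]
width: 0.3
finger_force: 5.9
```

It butts on the stop with 12 N. I'll back off, rise and look.

send_rows --targets '[[[0, 0.5, 0], 0, 1], [[0, 1.5, 0], 0, 1], [[0, 0, -3], 0, 1], [[-2, 0, -5], 0, 1], [[-4, 0, -4], 0, 1], [[-4, -1, -2], 0, 1], [[-4, -2, 0], 0, 1], [[0, 0, 0], 0, 1]]'

```text
t: 12.95
eef_pos: [458.0, 27.5, 344.6]
tcp_rot: [-0.0, 0.995, -0.096, -0.0]
force: [0.7, 0.2, -0.1]
width: 0.6
finger_force: 0.0
```

```bash
python3 - <<'E'
from h import *
s=ctrl.state()
th=-.193; R=np.array([[np.cos(th),-np.sin(th)],[np.sin(th),np.cos(th)]]); t=np.array([552.5,8])
print(s["eef_pos"],s["joint_pos"],R.T@(s["eef_pos"][:2]-t))
d=ctrl.snapshot("wrist"); im=d["pixels"][:,:,::-1].copy()
mk=lambda p:cv2.circle(im,tuple(int(round(v)) for v in proj(d,p)),4,(0,0,255),1)
w=lambda x,y,z:[*(R@np.array([x,y])+t),z]
mk(w(60,-15,34)); mk(w(7,60,69)); mk(w(45,82,69)); mk(w(30,0,42)); mk(w(60,0,42)); mk(w(7+80*np.cos(3.267),60+80*np.sin(3.267),56))
cv2.imwrite("pics/w4.png",im)
for n in ["fence_face","tube_centre","cam_pivot","lever_grip","drill_bush","stop_face","jig"]:
    for q in ctrl.tip_of(n,"wrist")[:1]: print(n,np.round(q["point"]),round(q["p"],2),"jig",np.round(R.T@(np.array(q["point"])[:2]-t)))
E
```

```text
[457.97254422  27.53044292 344.6050818 ] [9.16641483e-03 8.57606665e-02 2.24079524e+00 5.52601968e-04
 8.15912875e-01 1.77178426e+00] [-96.51840534   1.03707671]
tube_centre [614.  59.  27.] 0.95 jig [50. 62.]
cam_pivot [571.  63.  54.] 0.68 jig [ 8. 57.]
lever_grip [492.  67.  58.] 0.71 jig [-70.  46.]
drill_bush [611.  77.  68.] 0.63 jig [44. 79.]
stop_face [618. 114.  22.] 0.85 jig [ 44. 117.]
jig [553.   7.   1.] 0.95 jig [ 1. -1.]
```

View pics/w4.png

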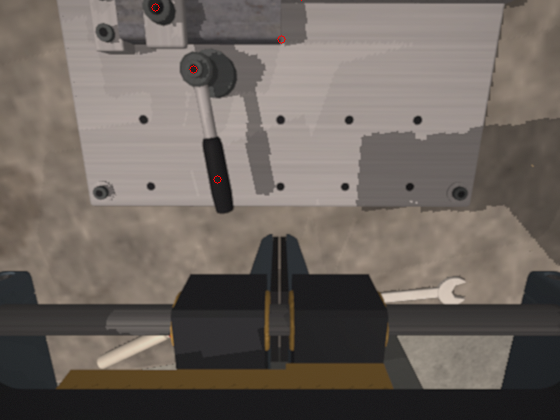

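The view confirms the fit: the pivot is at (194,69), the grip at (217,180) and the tube's end at (282,40), in the home position. Next I'll go to the lever's far (+y) flank.

send_rows --targets '[[[1, -3, 0], 0, 1], [[1, -3, 0], 0, 1], [[0, -2.9, 0], 0, 1], [[0, 0, 4], 0, 1], [[0, 0, 4], 0, 1], [[0, 0, 2], 0, 1], [[0, 0, 1], 0, 1], [[0, 0, 0], 0, 1]]'

```text
t: 14.15
eef_pos: [498.3, 109.9, 233.5]
tcp_rot: [0.0, 0.995, -0.097, -0.001]
force: [1.2, 0.9, -0.1]
width: 0.6
finger_force: 0.0
```

```bash
python3 - <<'E'
from h import *
s=ctrl.state()
th=-.193; R=np.array([[np.cos(th),-np.sin(th)],[np.sin(th),np.cos(th)]]); t=np.array([552.5,8])
p=R.T@(s["eef_pos"][:2]-t); print(s["eef_pos"],s["joint_pos"],p)
piv=np.array([7.5,60]); h=8.5+13.5
a0=3*np.pi/2  # tool y angle in jig now
P=p; a=a0
for th_ in np.linspace(.3,1.745,11):
    u=np.array([np.cos(2.967+th_),np.sin(2.967+th_)]); n=np.array([-u[1],u[0]])
    Q=piv+80*u-h*n; D=Q-P; y=np.array([np.cos(a),np.sin(a)]); x=np.array([-y[1],y[0]])
    # tool x: jig +x when tool y = jig -y ; x=(1,0) for y=(0,-1)
    na=2.967+th_+np.pi/2; print(round(th_,3),"tool dx,dy cm",np.round([D@x/10,D@y/10],2),"yaw",round(-(na-a),3)); P=Q; a=na
E
```

```text
[498.32980049 109.87208749 233.47558826] [1.71331177e-01 3.71432225e-01 2.16402045e+00 2.42779002e-05
 6.08238744e-01 1.93560055e+00] [-72.70391374  89.59058908]
0.3 tool dx,dy cm [-0.19  1.78] yaw -0.125
0.444 tool dx,dy cm [-0.23  1.17] yaw -0.145
0.589 tool dx,dy cm [-0.23  1.17] yaw -0.144
0.734 tool dx,dy cm [-0.23  1.17] yaw -0.144
0.878 tool dx,dy cm [-0.23  1.17] yaw -0.145
1.023 tool dx,dy cm [-0.23  1.17] yaw -0.144
1.167 tool dx,dy cm [-0.23  1.17] yaw -0.144
1.312 tool dx,dy cm [-0.23  1.17] yaw -0.144
1.456 tool dx,dy cm [-0.23  1.17] yaw -0.144
1.601 tool dx,dy cm [-0.23  1.17] yaw -0.145
1.745 tool dx,dy cm [-0.23  1.17] yaw -0.144
```

send_rows --targets '[[[-0.1, 0.9, 0], 0, 1], [[-0.1, 0.9, 0], -0.125, 1], [[-0.23, 1.17, 0], -0.144, 1], [[-0.23, 1.17, 0], -0.144, 1], [[-0.23, 1.17, 0], -0.144, 1], [[0, 0, 0], 0, 1]]'

```text
t: 14.75
eef_pos: [489.0, 56.3, 235.9]
tcp_rot: [0.0, 0.983, 0.182, 0.001]
force: [-0.4, -0.3, -0.1]
width: 0.7
finger_force: 0.0
```

send_rows --targets '[[[-0.23, 1.17, 0], -0.144, 1], [[-0.23, 1.17, 0], -0.144, 1], [[-0.23, 1.17, 0], -0.144, 1], [[-0.23, 1.17, 0], -0.144, 1], [[0, 0, 0], 0, 1]]'

```text
t: 15.25
eef_pos: [507.2, 13.3, 235.4]
tcp_rot: [0.0, 0.892, 0.452, 0.001]
force: [-0.2, 0.1, -0.5]
width: 0.3
finger_force: 0.0
```

```bash
python3 - <<'E'
from h import *
s=ctrl.state()
th=-.193; R=np.array([[np.cos(th),-np.sin(th)],[np.sin(th),np.cos(th)]]); t=np.array([552.5,8])
p=R.T@(s["eef_pos"][:2]-t); print(p)
w=lambda x,y,z:[*(R@np.array([x,y])+t),z]
out=[]
for c in ("wrist","scene"):
    d=ctrl.snapshot(c); im=d["pixels"][:,:,::-1].copy()
    for a in (1.31,): cv2.circle(im,tuple(int(round(v)) for v in proj(d,w(7+80*np.cos(2.967+a),60+80*np.sin(2.967+a),56))),4,(0,0,255),1)
    for n in ["tube_centre","lever_grip"]:
        for q in ctrl.tip_of(n,c)[:1]:
            j=R.T@(np.array(q["point"])[:2]-t); print(c,n,np.round(q["point"]),round(q["p"],2),"jig",np.round(j),np.arctan2(j[1]-60,j[0]-7.5)%(2*np.pi)-2.967)
    if c=="scene": im=cv2.resize(im[165:285,170:370],None,fx=2.1,fy=2.1*1.6667)
    out.append(cv2.resize(im,(400,420)))
cv2.imwrite("pics/w5.png",np.hstack(out))
E
```

```text
[-45.49929543  -3.48148533]
wrist tube_centre [611.  59.  27.] 0.92 jig [48. 61.] -2.9409863222526385
wrist lever_grip [524.  -3.  56.] 0.68 jig [-26. -16.] 1.328688765049073
scene tube_centre [609.  61.  24.] 0.71 jig [46. 63.] -2.898188987709607
scene lever_grip [528.  -1.  52.] 0.85 jig [-23. -14.] 1.3590374832547032
```

View pics/w5.png

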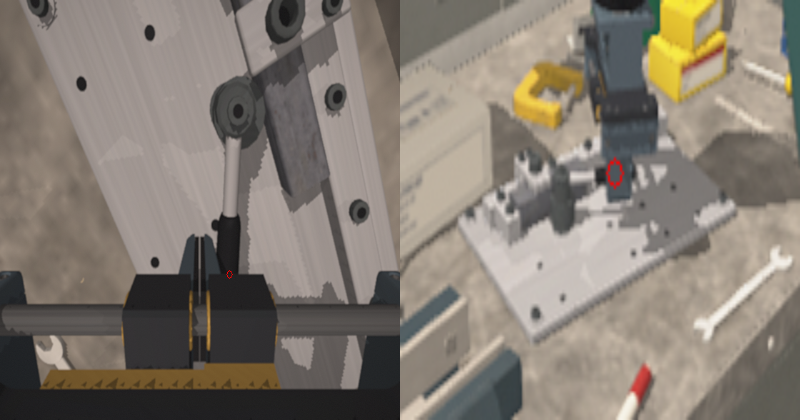

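The lever follows the fingertips and is now at about 1.32 rad, and the tube is still home. I'll continue in smaller steps.

send_rows --targets '[[[-0.12, 0.59, 0], -0.072, 1], [[-0.12, 0.59, 0], -0.072, 1], [[-0.12, 0.59, 0], -0.072, 1], [[-0.12, 0.59, 0], -0.072, 1], [[0, 0, 0], 0, 1]]'

```text
t: 16.05
eef_pos: [524.5, -2.0, 234.4]
tcp_rot: [-0.0, 0.818, 0.576, -0.0]
force: [0.6, 0.3, -0.9]
width: 0.9
finger_force: 0.0
```

send_rows --targets '[[[-0.12, 0.59, 0], -0.072, 1], [[-0.12, 0.5, 0], -0.072, 1], [[0, 0, 0], 0, 1]]'

```text
t: 16.35
eef_pos: [533.5, -7.5, 234.3]
tcp_rot: [-0.001, 0.774, 0.633, -0.001]
force: [-2.7, -0.7, 1.7]
width: 0.4
finger_force: 1.5
```

send_rows --targets '[[[0, 0.1, 0], 0, 1], [[0, 0.1, 0], 0, 1], [[0, 0, 0], 0, 1]]'

```text
t: 16.65
eef_pos: [534.9, -7.8, 234.1]
tcp_rot: [-0.001, 0.775, 0.632, -0.001]
force: [-7.9, -2.8, 4.2]
width: 0.4
finger_force: 4.0
```

send_rows --targets '[[[0, 0.1, 0], 0, 1], [[0, 0, 0], 0, 1]]'

```text
t: 16.85
eef_pos: [535.7, -8.0, 234.0]
tcp_rot: [-0.001, 0.775, 0.632, -0.001]
force: [-9.6, -3.2, 3.9]
width: 0.6
finger_force: 4.3
```

send_rows --targets '[[[0, 0.1, 0], 0, 1], [[0, 0, 0], 0, 1]]'

```text
t: 17.05
eef_pos: [536.6, -8.2, 234.0]
tcp_rot: [-0.001, 0.775, 0.632, -0.002]
force: [-9.7, -3.6, 4.1]
width: 0.2
finger_force: 4.5
```

send_rows --targets '[[[0, 0.1, 0], 0, 1], [[0, 0, 0], 0, 1]]'

```text
t: 17.25
eef_pos: [537.6, -8.4, 234.0]
tcp_rot: [-0.001, 0.775, 0.632, -0.002]
force: [-10.0, -3.4, 4.5]
width: 0.2
finger_force: 4.6
```

send_rows --targets '[[[0, 0.1, 0], 0, 1], [[0, 0, 0], 0, 1]]'

```text
t: 17.45
eef_pos: [538.4, -8.6, 233.9]
tcp_rot: [-0.001, 0.775, 0.632, -0.002]
force: [-11.1, -4.3, 3.8]
width: 0.5
finger_force: 5.1
```

send_rows --targets '[[[0, 0.1, 0], 0, 1], [[0, 0, 0], 0, 1]]'

```text
t: 17.65
eef_pos: [539.4, -8.8, 233.9]
tcp_rot: [-0.001, 0.775, 0.632, -0.002]
force: [-11.3, -4.6, 3.8]
width: 0.5
finger_force: 5.2
```

send_rows --targets '[[[0, 0.1, 0], 0, 1], [[0, 0.1, 0], 0, 1], [[0, 0, 0], 0, 1]]'

```text
t: 17.95
eef_pos: [540.8, -9.1, 233.7]
tcp_rot: [-0.002, 0.775, 0.632, -0.002]
force: [-15.9, -3.2, 9.0]
width: 0.1
finger_force: 8.0
```

```bash
python3 - <<'E'
from h import *
s=ctrl.state(); print(s["force"],s["eef_pos"])
th=-.193; R=np.array([[np.cos(th),-np.sin(th)],[np.sin(th),np.cos(th)]]); t=np.array([552.5,8])
w=lambda x,y,z:[*(R@np.array([x,y])+t),z]
d=ctrl.snapshot("wrist"); im=d["pixels"][:,:,::-1].copy()
for a in (1.6,1.745):
  for r in (40,60): cv2.circle(im,tuple(int(round(v)) for v in proj(d,w(7+r*np.cos(2.967+a),60+r*np.sin(2.967+a),56))),3,(0,0,255) if a<1.7 else (0,255,0),1)
cv2.circle(im,tuple(int(round(v)) for v in proj(d,w(7,60,69))),3,(255,0,0),1)
cv2.imwrite("pics/w6.png",im)
E
```

```text
[-15.90707807  -3.17628585   9.01239305] [540.81853449  -9.13709681 233.72017542]
```

View pics/w6.png

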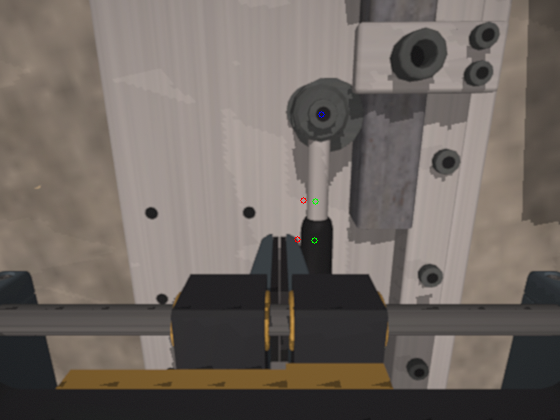

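The lever is at (316,200)–(315,240), on the predicted 1.745 line, and the force is rising. I'll make one more short push to confirm the end stop.

send_rows --targets '[[[0, 0.1, 0], 0, 1], [[0, 0, 0], 0, 1]]'

```text
t: 18.2
eef_pos: [541.3, -9.2, 233.6]
tcp_rot: [-0.003, 0.775, 0.632, -0.003]
force: [-20.8, -1.2, 14.8]
width: 0.6
finger_force: 10.9
```

send_rows --targets '[[[0, 0.1, 0], 0, 1], [[0, 0, 0], 0, 1]]'

```text
t: 18.4
eef_pos: [541.7, -9.3, 233.5]
tcp_rot: [-0.003, 0.775, 0.632, -0.004]
force: [-27.2, -1.4, 18.9]
width: 0.4
finger_force: 13.8
```

Force climbs steeply while the motion stalls, so this is the end stop. I'll back off, rise and check.

send_rows --targets '[[[0, -0.5, 0], 0, 1], [[0, -1, 0], 0, 1], [[0, -1.5, 0], 0, 1], [[0, -1, -2], 0, 1], [[0, -1, -4], 0, 1], [[0, -2, -4], 0, 1], [[0, -2, -2], 0, 1], [[0, 0, 0], 0, 1]]'

```text
t: 19.2
eef_pos: [454.8, 8.5, 356.7]
tcp_rot: [0.001, 0.774, 0.633, 0.001]
force: [1.1, -0.4, 0.1]
width: 0.7
finger_force: 0.0
```

```bash
python3 - <<'E'
from h import *
th=-.193; R=np.array([[np.cos(th),-np.sin(th)],[np.sin(th),np.cos(th)]]); t=np.array([552.5,8])
w=lambda x,y,z:[*(R@np.array([x,y])+t),z]
d=ctrl.snapshot("wrist"); im=d["pixels"][:,:,::-1].copy()
for p in [w(7,60,69),w(7,20,56),w(7,-20,56),w(7,-50,56),w(30,0,42),w(60,0,42)]: cv2.circle(im,tuple(int(round(v)) for v in proj(d,p)),3,(0,0,255),1)
for n in ["tube_centre","lever_grip"]:
    for q in ctrl.tip_of(n,"wrist")[:1]: print(n,round(q["p"],2),np.round(R.T@(np.array(q["point"])[:2]-t)))
cv2.imwrite("pics/w7.png",im); print(ctrl.state()["force"])
E
```

```text
tube_centre 0.67 [44. 61.]
lever_grip 0.9 [ 10. -21.]
[-0.17427031  0.15227012  0.06058928]
```

View pics/w7.png

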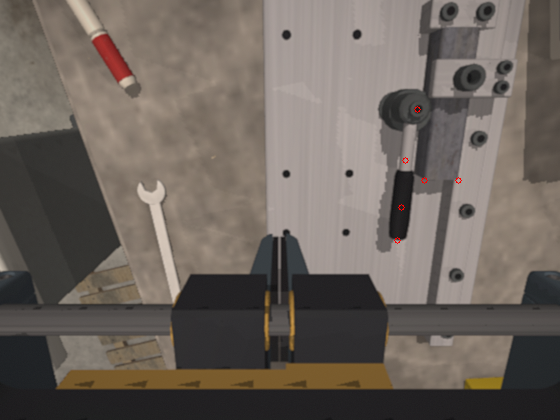

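The lever lies along jig -y from (410,110) to (398,238). The tube runs from (440,180) under the bush arm to the stop at (453,27), and nothing is touching it.

```bash
python3 -c "
from workcell import ctrl
print(ctrl.job_done())"
```

```text
the job is handed in; nothing more can be done
None
```

I pushed the tube against the fence and along it to the end stop, swung the cam lever round to its end stop so the tube is locked, moved the arm clear, and handed the job in at about 19 s; no verdict came back.

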